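Find the full bead canister by hefting

TASK

Of the three identical bead canisters hanging on the rail frame, one is still full and two are nearly used up: unhook them one at a time and feel the weight of each, standing it upright on the bench before you take down the next. Leave the two light ones standing free on the bench, ready for refilling, and finish while still gripping the heaviest one, holding it upright and still with its underside at least 15 cm above the bench and clear of everything. Do not drop or tip a canister, and leave the other things on the bench alone.

Things in the scene. Friction and masses are not known exactly. Their poses are not given: they have to be found in the camera images.
- rail_frame: Fixed steel frame on the bench; canisters hang on its robot side (its -x), axes at x = -38.5 mm, near y = -115, 0, +115 mm (each up to 10 mm off). Origin on the bench, midway along, below both rods, which run along y. Two uprights with clamps at y = -200 and +200 mm, tops 130 mm up; feet under them reach from x = -51 to +75 mm.
- upper_rod (a point): Middle of the frame's upper rod, on its axis, 110 mm above the bench: 10 mm diameter, 470 mm long along y. The lower rod, 16 mm diameter, runs 50 mm below it; the straps of the canisters lean on it.
- canister_1: One of three canisters that look alike: closed aluminium cylinder with flush screw lid (fixed), 52 mm diameter, 92 mm tall, hook at its back (+x). One is full of steel beads (0.45 to 0.7 kg), two nearly empty (0.12 to 0.3 kg); which hangs where changes every time. Origin: centre of underside, z up. Starts hanging on the rail frame, underside 30 mm above the bench, axes parallel to the frame's.
- canister_1_hook (a point): Top of the hook slot of that canister, 37 mm behind its axis (+x) and 85 mm above its underside. Sheet-steel hook, 24 mm wide: slot 13 mm wide in x between strap and lip, its rear lip reaches 22 mm below this point. The slot sits over the frame's upper rod: lift at least 24 mm straight up, then draw away along -x.
- canister_2: One of three canisters that look alike: closed aluminium cylinder with flush screw lid (fixed), 52 mm diameter, 92 mm tall, hook at its back (+x). One is full of steel beads (0.45 to 0.7 kg), two nearly empty (0.12 to 0.3 kg); which hangs where changes every time. Origin: centre of underside, z up. Starts hanging on the rail frame, underside 30 mm above the bench, axes parallel to the frame's.
- canister_2_hook (a point): Top of the hook slot of that canister, 37 mm behind its axis (+x) and 85 mm above its underside. Sheet-steel hook, 24 mm wide: slot 13 mm wide in x between strap and lip, its rear lip reaches 22 mm below this point. The slot sits over the frame's upper rod: lift at least 24 mm straight up, then draw away along -x.
- canister_3: One of three canisters that look alike: closed aluminium cylinder with flush screw lid (fixed), 52 mm diameter, 92 mm tall, hook at its back (+x). One is full of steel beads (0.45 to 0.7 kg), two nearly empty (0.12 to 0.3 kg); which hangs where changes every time. Origin: centre of underside, z up. Starts hanging on the rail frame, underside 30 mm above the bench, axes parallel to the frame's.
- canister_3_hook (a point): Top of the hook slot of that canister, 37 mm behind its axis (+x) and 85 mm above its underside. Sheet-steel hook, 24 mm wide: slot 13 mm wide in x between strap and lip, its rear lip reaches 22 mm below this point. The slot sits over the frame's upper rod: lift at least 24 mm straight up, then draw away along -x.
- tip_box: Bystander, to be left alone: a dark blue pipette-tip box, 74x124x88 mm; origin at the centre of its underside.
- petri: Bystander, to be left alone: a stack of three tan dishes, 62 mm across, 35 mm high; origin at the centre of its underside.
- tape: Bystander, to be left alone: a green roll of tape lying flat, 52 mm across, 19 mm high; origin at the centre of its underside.
- buffer: Bystander, to be left alone: a clear bottle with a blue screw cap, 66 mm across, 100 mm high; origin at the centre of its underside.
Things that resemble listed ones, but are neither listed nor needed, are in the scene too. Leave any green or turquoise look-alike of the canister_2 alone.

How it is judged:
By the outcome, as a careful person would: the job done as asked, in the order asked, and still so for the second after the job is handed in, while the arm keeps its last pose, push and grip.
It also fails if it takes over 72 s, if anything falls off the work surface, if the arm or the gripper's body presses on something with over 40 N, if the wrist force passes 120 N, or if a joint passes its speed limit or range.

ROBOT

A 6-joint arm with a two-finger parallel gripper is mounted at the origin on a cart in front of the work surface, level with it; the furniture and walls round the work are solid. World frame = base frame: x ahead of the robot, y to its left, z up, the work surface at z = 0. Lengths are in m, angles in rad, forces in N, time in s.
With the tool pointing down it reaches from about 0.425 to 0.95 m from the base axis. Payload 3.5 kg.
Tool frame: the origin (TCP) lies between the finger pads; the fingertips stand 19 mm ahead of it and the grasp point (between the pads) is the TCP; z points along the fingers, y is the line along which they close (so a half turn about z gives the same grasp; the last joint's range is limited). The gripper opens to 85 mm and grips with 20 to 120 N. Pads are 22 mm wide; open, the fingers measure 114 mm over their backs; the gripper's body (76 mm by 85 mm) begins 54 mm behind the grasp point. The pads swing forward as they close: fully open they stand 13 mm farther back than shut.
Start: joints at [-1.497, 0.286, 1.577, -0, 1.279, -0.15], TCP at [0.15, -0.658, 0.25] pointing down, gripper open.
Joint ranges: [-2.77, 2.77], [-0.9, 2.22], [0.21, 2.48], [-1.53, 4.67], [0.24, 2.81], [-2.84, 2.84]. Speed limits (rad/s): [2.79, 2.79, 3.14, 3.14, 3.14, 3.14].

INTERFACE

Orientations are given as a unit quaternion [x, y, z, w].
In Python, from plant import get_state, cams, ctrl gives the robot as it stands. The module is installed in compiled form; this text tells all that it offers.
- The arm moves only by the tool jog_arm, never from a script. Its argument "deltas" is text: rows parted by semicolons, each of 6 numbers parted by spaces: the shift along the world's x, y, z normalised to -1 to 1, where 1 is 0.02 m, then the turn, a rotation vector about the world's x, y, z normalised to -1 to 1, where 1 is 0.1 rad. In form: x y z ax ay az; .... A call has 1 to 20 rows; each row shifts and turns the commanded pose from where the row before left it; what a row does not reach is not made up. A row lasts 1/8 s, in which the tool goes at most 62.5 mm and 10.7 degrees, less where a joint would pass 70% of its speed; a pose out of reach is approached as far as the arm can. A call with a number of a shift or a turn outside -1 to 1 is refused whole. A call with a gripper value outside its range is refused whole. "gripper" is the opening, from 0 (shut) to 1 (fully open), set as the call begins (left out, the last holds). The fingers move at their own pace and stop on an object; "squeeze" is the grip in N (left out, the last holds). Time passes only in rows, so rows that do not move let the fingers close. It gives the time, the measured TCP pose, the force, the opening and the grip force at its end, in the units of the state.
- get_state(): the state, without advancing time (a new reading comes with each control period).
- cams.read_camera(name): name is "scene" or "top" or "wrist"; returns a dict with "color" (384x512x3 uint8, blue, green, red), "vfov" (degrees; the focal length in pixels is half the picture's height over the tangent of half this angle, whatever the lens; pixels are square), "cx", "cy" (the principal point, pixels), "rvec" (rotation vector, rad) and "tvec" (3), from world to camera coordinates, as OpenCV has them. Camera axes: x right, y down, z forward; pixel columns grow to the right and rows downward; lengths in m; the calibration is good to about 2 mm. A picture is of the moment at which its call begins. There is no depth.
- ctrl.sign_off(): hands the job in; it is judged then, once.
The state is a dict: "time": time; "qpos": joint angles; "dq": joint speeds; "joint_efforts": joint torques, N m; "eef_pos": TCP position; "tcp_rot": TCP orientation; "contact_force": force on the tool from outside, world axes, zero at the start; "wrist_torque": the same for the moment, N m; "opening": opening from 0.0 (shut) to 1.0 (fully open); "finger_force": force on a finger pad.
Only numpy, scipy, OpenCV 4.12 (cv2) and the standard library are available. Lean on these libraries where they do the work, as an engineer would, in place of code of your own. Each camera call takes 0.05 s, during which the arm holds its last target. There are 200 camera calls.

## Working session

There is one attempt and no reset: what is moved stays moved. The work goes in short steps, Python scripts to look and compute and a tool call to move; the robot and the scene stay as the last step left them, time stands still between calls to the robot, and variables do not carry over. Pictures are saved under pics/ and viewed, at most 10 in all, crops included, and the job is handed in when it is done.

Besides the shell and the picture viewer there is one more tool, called after "Request:" by a JSON object that holds its "fn" and its "kwargs", one argument or row to a line. jog_arm: Moves the arm, as the interface text tells. Its arguments: {"type":"object","properties":{"deltas":{"type":"string"},"gripper":{"type":"number"},"squeeze":{"type":"number"}},"required":["deltas"]}

```bash
mkdir -p pics
cat > h.py <<'E'
import cv2, numpy as np
from plant import get_state, cams, ctrl
def cam(n):
    c=cams.read_camera(n); im=np.array(c["color"]); f=im.shape[0]/2/np.tan(np.radians(c["vfov"])/2)
    K=np.array([[f,0,c["cx"]],[0,f,c["cy"]],[0,0,1]]); R=cv2.Rodrigues(np.array(c["rvec"],float))[0]; t=np.array(c["tvec"],float).ravel()
    return im,K,R,t
def ray(p,K,R,t):
    d=R.T@np.linalg.inv(K)@np.array([p[0],p[1],1.]); return -R.T@t,d/np.linalg.norm(d)
def onz(p,z,K,R,t):
    o,d=ray(p,K,R,t); return o+d*(z-o[2])/d[2]
def proj(P,K,R,t):
    q=K@(R@np.asarray(P,float)+t); return q[:2]/q[2]
E
python3 - <<'E'
from h import *
for n in("scene","top"):
    im,K,R,t=cam(n); cv2.imwrite(f"pics/{n}0.png",im); cv2.imwrite(f"pics/{n}0b.png",cv2.resize(im,(800,600),interpolation=cv2.INTER_CUBIC)); print(n,K[0,0],-R.T@t,R.tolist())
s=get_state(); print(s)
E
```

```text
scene 424.91619466522775 [-0.32281254  0.56047891  1.09565314] [[-0.598526266136691, -0.8010394468235502, -0.010105116381901813], [-0.5699087247599515, 0.43462553673211124, -0.6973554963308245], [0.5630012026514303, -0.4116265873980268, -0.7166541692895521]]
top 350.53395874846444 [2.94870958e-01 1.24086458e-03 1.28919397e+00] [[0.02165117984331999, -0.9994419963781508, 0.02543466703239284], [-0.9883880022429973, -0.025225042892701555, -0.14984276503441224], [0.15040074279566884, -0.021895047081882196, -0.9883826300981787]]
{'time': 0.1, 'qpos': array([-1.49699897e+00,  2.87133975e-01,  1.57804211e+00,  2.00523240e-05,
        1.27859418e+00, -1.49982412e-01]), 'dq': array([-0.00059986, -0.00172625, -0.00347253, -0.00087799, -0.00253498,
       -0.00050981]), 'joint_efforts': array([ 3.88810895e-04, -4.07295513e+01, -2.93701011e+01, -1.18619946e-04,
        3.44028667e-03,  1.45266182e-05]), 'eef_pos': array([ 0.14979715, -0.65759877,  0.24904128]), 'tcp_rot': array([ 9.93746589e-01,  1.11653620e-01,  5.10563410e-05, -1.08764906e-03]), 'contact_force': array([-0.00189725,  0.00250747,  0.53352719]), 'wrist_torque': array([0.00643293, 0.003811  , 0.02425919]), 'finger_force': 0.0, 'opening': 1.002607647366279}
```

View pics/scene0b.png

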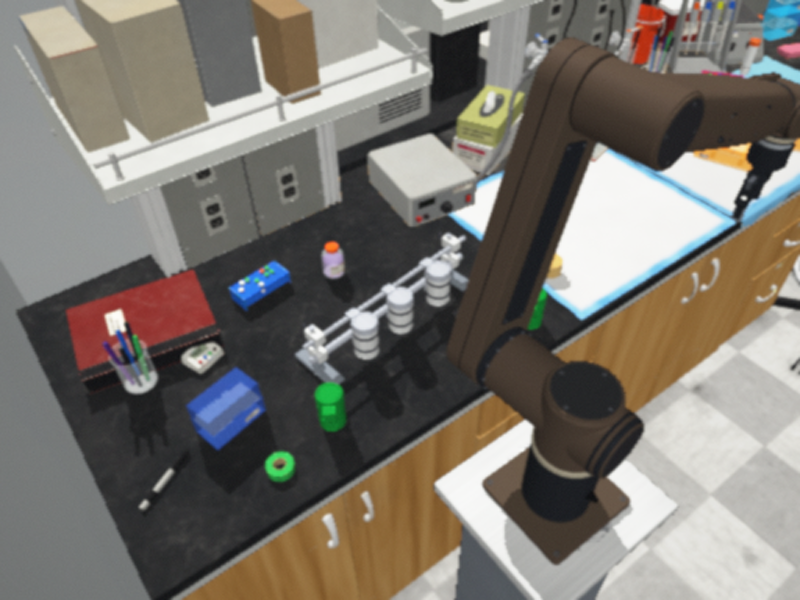

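View pics/top0b.png

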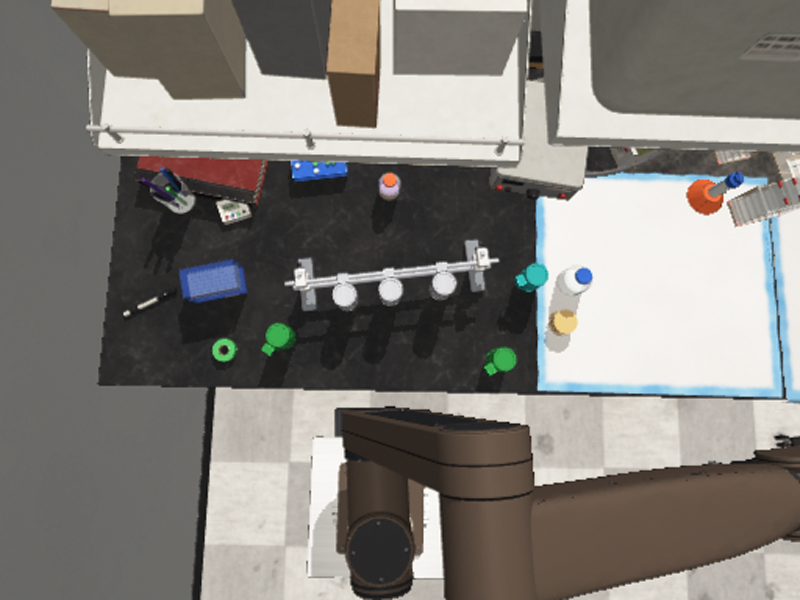

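The scene view shows the rail frame with three grey canisters at about (365,335), (400,308), (438,283). In the top view they are at (344,295), (390,291), (444,284) of 800x600. Green look-alikes are at (278,337) and (500,360), with a turquoise one at (533,277).

Run:
```python
from h import *
im,K,R,t=cam("top")
x0,y0,x1,y1=175,145,375,245
cv2.imwrite("pics/crop1.png",cv2.resize(im[y0:y1,x0:x1],None,fx=4,fy=4,interpolation=cv2.INTER_CUBIC))
for n,p,z in [("can+y",(344,294),.122),("can0",(390,291),.122),("can-y",(444,283),.122),("rodL",(287,283),.11),("rodR",(497,260),.11),("green1",(278,335),.09),("green2",(503,358),.09),("turq",(536,275),.09),("tape",(224,350),.02),("boxc",(212,280),.088),("cap",(584,276),.1),("petri",(565,321),.035),("edge",(390,386),0),("shelf",(390,160),0.45)]:
    print(n,onz(np.array(p)*.64,z,K,R,t).round(3))
```

```text
can+y [0.463 0.091 0.122]
can0 [ 0.472 -0.007  0.122]
can-y [ 0.493 -0.124  0.122]
rodL [0.486 0.216 0.11 ]
rodR [ 0.549 -0.242  0.11 ]
green1 [0.374 0.234 0.09 ]
green2 [ 0.335 -0.258  0.09 ]
turq [ 0.522 -0.334  0.09 ]
tape [0.342 0.368 0.02 ]
boxc [0.492 0.385 0.088]
cap [ 0.52  -0.438  0.1  ]
petri [ 0.426 -0.415  0.035]
edge [ 0.268 -0.014  0.   ]
shelf [0.635 0.    0.45 ]
```

View pics/crop1.png

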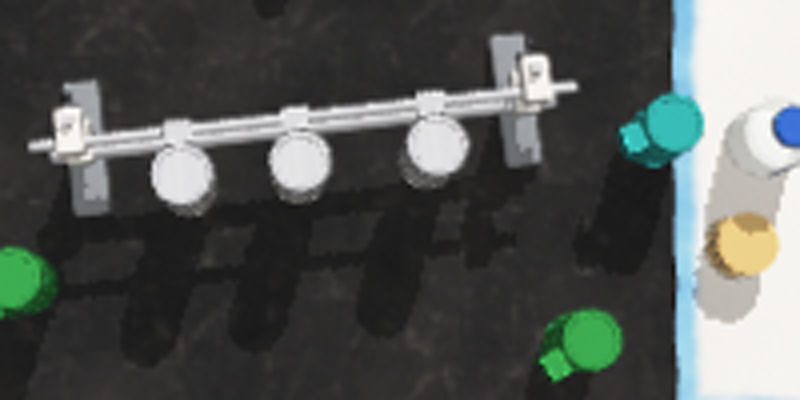

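The crop shows the lid centres at crop px (182,172), (300,160), (438,144), and the upper rod ends at (30,146) and (577,87).

Run:
```python
from h import *
im,K,R,t=cam("top")
f=lambda p,z:onz((np.array(p)+.5)/4-.5+np.array([175,145]),z,K,R,t)
g=cv2.cvtColor(im,cv2.COLOR_BGR2GRAY)
a=f((30,146),.11);b=f((577,87),.11); m=(a+b)/2; d=(a-b)/np.linalg.norm(a-b); yaw=np.arctan2(-d[0],d[1])
print(a.round(4),b.round(4),np.linalg.norm(a-b),"mid",m.round(4),"yaw",yaw)
X=np.array([np.cos(yaw),np.sin(yaw)]);Y=np.array([-np.sin(yaw),np.cos(yaw)])
big=cv2.resize(g[145:245,175:375],None,fx=4,fy=4,interpolation=cv2.INTER_CUBIC)
c=cv2.HoughCircles(big,cv2.HOUGH_GRADIENT,1,80,param1=120,param2=18,minRadius=26,maxRadius=36)
print(c)
for p in [(182,172),(300,160),(438,144)]:
    w=f(p,.122)[:2]; q=w-m[:2]; print(w.round(4),(q@X).round(4),(q@Y).round(4),"ideal",(m[:2]-.0385*X+(q@Y)*Y).round(4))
# check in scene view
im,K,R,t=cam("scene")
for l in (-.115,0,.115): 
    P=np.r_[m[:2]-.0385*X+l*Y,.122]; q=proj(P,K,R,t); print(q.round(1))
for e in (-.235,.235): print("rod",proj(np.r_[m[:2]+e*Y,.11],K,R,t).round(1))
cv2.imwrite("pics/crop2.png",cv2.resize(im[140:255,180:310],None,fx=5,fy=5,interpolation=cv2.INTER_CUBIC))
```

```text
[0.4859 0.2217 0.11  ] [ 0.5496 -0.2448  0.11  ] 0.47083904501185575 mid [ 0.5177 -0.0115  0.11  ] yaw 0.13566898846364173
[[[438.5 142.5  31.9]
  [300.5 159.5  30.8]
  [590.5 340.5  30.8]
  [675.5 122.5  28.4]
  [182.5 170.5  32.1]
  [ 12.5 278.5  27.2]]]
[0.4651 0.0914] -0.0382 0.1091 ideal [0.4648 0.0913]
[ 0.4779 -0.0074] -0.0389 0.0095 ideal [ 0.4783 -0.0074]
[ 0.4946 -0.1238] -0.0381 -0.1081 ideal [ 0.4942 -0.1239]
[281.7 170.6]
[257.5 187.4]
[231.2 205.7]
rod [296.8 152. ]
rod [193.9 222.1]
```

View pics/crop2.png

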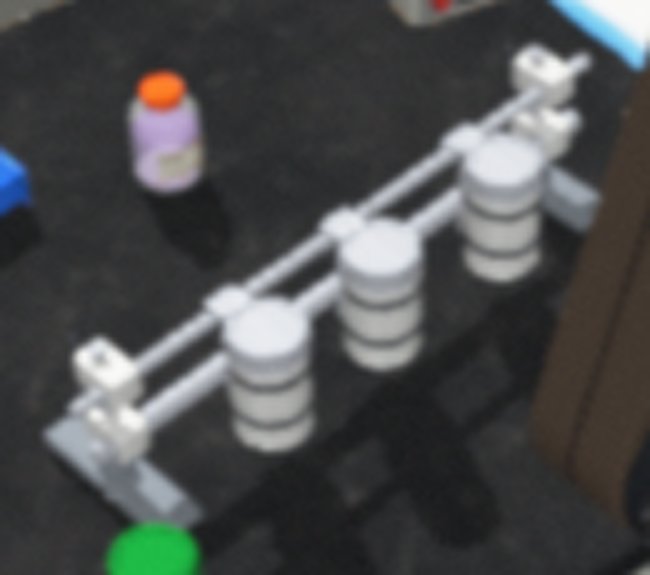

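The scene crop agrees with the fit: the lids are within 1–2 px of the prediction. Moving to above the -y canister.

Request:
{"fn": "jog_arm", "kwargs": {
  "deltas": "0.615 0.95 0 0 0 -0.44;0.615 0.95 0 0 0 -0.44;0.615 0.95 0 0 0 0;0.615 0.95 0 0 0 0;0.615 0.95 0 0 0 0;0.615 0.95 0 0 0 0;0.615 0.95 0 0 0 0;0.615 0.95 0 0 0 0;0.615 0.95 0 0 0 0;0.615 0.95 0 0 0 0;0.615 0.95 0 0 0 0;0.615 0.95 0 0 0 0;0.615 0.95 0 0 0 0;0.615 0.95 0 0 0 0;0.615 0.95 0 0 0 0;0.615 0.95 0 0 0 0;0.615 0.95 0 0 0 0;0.615 0.95 0 0 0 0;0.615 0.95 0 0 0 0;0.615 0.95 0 0 0 0",
  "gripper": 1,
  "squeeze": 40
}}

```text
time: 2.75
eef_pos: [0.3964, -0.2768, 0.2504]
tcp_rot: [0.998, 0.068, 0.0, 0.0]
contact_force: [0.0, -0.0, 0.3]
opening: 0.997
finger_force: 0.0
```

Request:
{"fn": "jog_arm", "kwargs": {
  "deltas": "0.615 0.95 0 0 0 0;0.615 0.95 0 0 0 0;0.615 0.95 0 0 0 0;0.615 0.95 0 0 0 0;0.615 0.95 0 0 0 0;0.615 0.95 0 0 0 0;0.615 0.95 0 0 0 0;0.615 0.95 0 0 0 0;0 0 0 0 0 0;0 0 0 0 0 0"
}}

```text
time: 4.0
eef_pos: [0.494, -0.1261, 0.2503]
tcp_rot: [0.998, 0.068, -0.0, 0.0]
contact_force: [0.6, 0.2, 0.5]
opening: 0.999
finger_force: 0.0
```

Run:
```python
from h import *
im,K,R,t=cam("wrist"); cv2.imwrite("pics/w1.png",im)
for P in [(.4942,-.1239,.122),(.4783,-.0074,.122)]: print(proj(P,K,R,t).round(1))
g=cv2.cvtColor(im,cv2.COLOR_BGR2GRAY)
r=K[0,0]*.026/((R@np.array([.494,-.124,.122])+t)[2]); print("r",r)
c=cv2.HoughCircles(g,cv2.HOUGH_GRADIENT,1,60,param1=120,param2=20,minRadius=int(r*.85),maxRadius=int(r*1.15))
if c is not None:
  for q in c[0]: print(q,onz(q[:2],.122,K,R,t).round(4))
```

```text
[253.9 186.2]
[129.5 186.1]
r 27.490923579341466
[256.5 183.5  27.1] [ 0.4972 -0.1259  0.122 ]
[ 30.5 181.5  29.3] [0.4702 0.0846 0.122 ]
[135.5 184.5  29.3] [ 0.4806 -0.013   0.122 ]
[453.5 173.5  26. ] [ 0.5319 -0.3066  0.122 ]
[451.5 238.5  26. ] [ 0.4666 -0.3287  0.122 ]
```

View pics/w1.png

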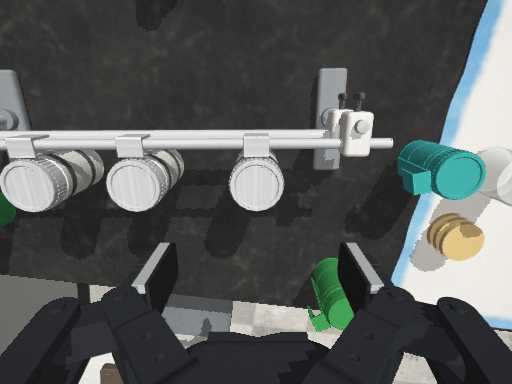

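The wrist view shows lid A at (256,184), within 3 mm of the estimate, and the other lids at (135,184) and (30,182). Descending.

Request:
{"fn": "jog_arm", "kwargs": {
  "deltas": "0.05 0.05 -0.9 0 0 0;0 0 -0.9 0 0 0;0 0 -0.9 0 0 0;0 0 -0.9 0 0 0;0 0 -0.9 0 0 0;0 0 -0.9 0 0 0;0 0 -0.9 0 0 0;0 0 -0.9 0 0 0;0 0 -0.5 0 0 0;0 0 -0.3 0 0 0;0 0 0 0 0 0"
}}

```text
time: 5.42
eef_pos: [0.4952, -0.1252, 0.0901]
tcp_rot: [0.998, 0.068, -0.0, -0.0]
contact_force: [-0.4, 0.8, -0.3]
opening: 1.001
finger_force: 0.0
```

Request:
{"fn": "jog_arm", "kwargs": {
  "deltas": "0 0 0 0 0 0;0 0 0 0 0 0;0 0 0 0 0 0;0 0 0 0 0 0;0 0 0 0 0 0;0 0 0 0 0 0",
  "gripper": 0
}}

```text
time: 6.18
eef_pos: [0.4956, -0.1253, 0.0911]
tcp_rot: [0.998, 0.068, 0.0, 0.0]
contact_force: [-1.6, 0.4, 4.8]
opening: 0.597
finger_force: 41.4
```

Request:
{"fn": "jog_arm", "kwargs": {
  "deltas": "0 0 0.4 0 0 0;0 0 0.4 0 0 0;0 0 0.4 0 0 0;0 0 0.4 0 0 0;0 0 0.4 0 0 0;0 0 0 0 0 0;0 0 0 0 0 0"
}}

```text
time: 7.05
eef_pos: [0.495, -0.1251, 0.1302]
tcp_rot: [0.998, 0.068, -0.0, -0.0]
contact_force: [-0.2, -0.0, -2.5]
opening: 0.6
finger_force: 42.4
```

Run:
```python
from h import *
im,K,R,t=cam("scene"); cv2.imwrite("pics/s2.png",cv2.resize(im[120:260,170:320],None,fx=4,fy=4,interpolation=cv2.INTER_CUBIC)); s=get_state(); print(s["contact_force"],s["wrist_torque"],s["eef_pos"])
```

```text
[-0.47869751 -0.20773081 -1.68799941] [-0.00348593  0.00287699  0.00764921] [ 0.49490969 -0.12504436  0.12999244]
```

View pics/s2.png

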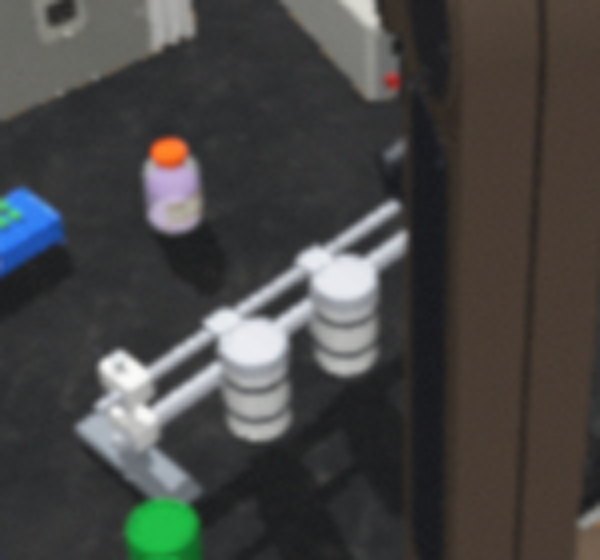

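Request:
{"fn": "jog_arm", "kwargs": {
  "deltas": "-0.4 -0.055 0 0 0 0;-0.5 -0.068 0 0 0 0;-0.5 -0.068 0 0 0 0;-0.5 -0.068 0 0 0 0;-0.5 -0.068 0 0 0 0;-0.4 -0.055 0 0 0 0;-0.2 -0.027 0 0 0 0;0 0 0 0 0 0;0 0 0 0 0 0"
}}

```text
time: 8.22
eef_pos: [0.4355, -0.1334, 0.1304]
tcp_rot: [0.998, 0.068, 0.0, 0.0]
contact_force: [0.1, 0.2, -1.9]
opening: 0.599
finger_force: 42.4
```

Run:
```python
from h import *
F=[]
for i in range(8): 
    im,K,R,t=cam("top"); F.append(get_state()["contact_force"])
print(np.mean(F,0),np.std(F,0),get_state()["eef_pos"]); cv2.imwrite("pics/t2.png",cv2.resize(im[145:245,175:375],None,fx=4,fy=4,interpolation=cv2.INTER_CUBIC))
```

```text
[ 0.11417369  0.12422816 -1.99747991] [0.40669745 0.70705129 0.57337969] [ 0.43529111 -0.13329908  0.13030179]
```

View pics/t2.png

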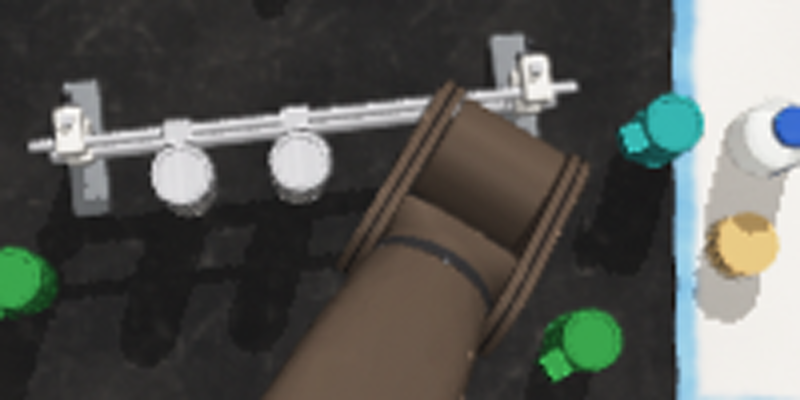

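A pulls about 2.0–2.5 N, so it is light. The top view shows it drawn off the rod, with B at crop px (300,160) and C at (182,172) undisturbed. Lowering A to the bench.

Request:
{"fn": "jog_arm", "kwargs": {
  "deltas": "0 0 -0.5 0 0 0;0 0 -0.5 0 0 0;0 0 -0.5 0 0 0;0 0 -0.5 0 0 0;0 0 -0.5 0 0 0;0 0 -0.4 0 0 0;0 0 -0.25 0 0 0;0 0 -0.1 0 0 0;0 0 -0.1 0 0 0;0 0 0 0 0 0"
}}

```text
time: 9.88
eef_pos: [0.4353, -0.1334, 0.0634]
tcp_rot: [0.998, 0.068, 0.0, 0.0]
contact_force: [-0.3, -0.1, -2.4]
opening: 0.601
finger_force: 42.4
```

Request:
{"fn": "jog_arm", "kwargs": {
  "deltas": "0 0 -0.06 0 0 0;0 0 -0.06 0 0 0;0 0 0 0 0 0"
}}

```text
time: 10.25
eef_pos: [0.4355, -0.1334, 0.0613]
tcp_rot: [0.998, 0.068, 0.0, 0.0]
contact_force: [-0.4, 0.7, 1.8]
opening: 0.601
finger_force: 42.9
```

Request:
{"fn": "jog_arm", "kwargs": {
  "deltas": "0 0 0 0 0 0;0 0 0 0 0 0;0 0 0 0 0 0;0 0 0 0 0 0;0 0 0 0 0 0;0 0 0.3 0 0 0;0 0 0.6 0 0 0;0 0 0.9 0 0 0;0 0 0.9 0 0 0;0 0 0.9 0 0 0;0 0 0.9 0 0 0;0 0 0.9 0 0 0;0 0 0.9 0 0 0;0 0 0 0 0 0",
  "gripper": 1
}}

```text
time: 12.0
eef_pos: [0.4363, -0.1339, 0.1894]
tcp_rot: [0.998, 0.068, 0.002, 0.001]
contact_force: [0.7, -0.6, -0.2]
opening: 1.002
finger_force: 0.0
```

Run:
```python
from h import *
im,K,R,t=cam("wrist"); cv2.imwrite("pics/w2.png",im)
g=cv2.cvtColor(im,cv2.COLOR_BGR2GRAY)
print(proj((.4355,-.1334,.092),K,R,t),proj((.479,-.008,.122),K,R,t),get_state()["eef_pos"])
```

```text
[255.01885693 199.22989691] [ 78.58050913 130.50867687] [ 0.43565867 -0.13354313  0.18803485]
```

View pics/w2.png

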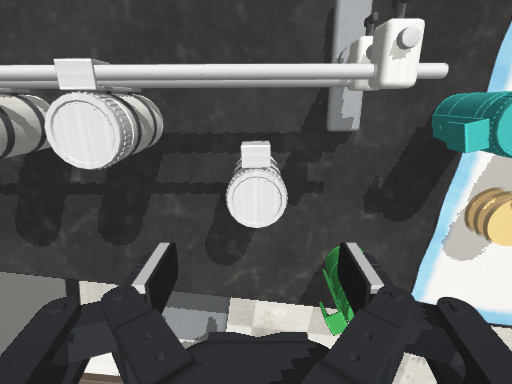

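The wrist view shows A standing upright at (256,200), as predicted. B's lid is at (90,130), so I'll go above it and recheck.

Request:
{"fn": "jog_arm", "kwargs": {
  "deltas": "0.3 0.9 0.1 0 0 0;0.3 0.9 0.1 0 0 0;0.3 0.9 0.1 0 0 0;0.3 0.9 0.1 0 0 0;0.3 0.9 0.1 0 0 0;0.3 0.9 0 0 0 0;0.3 0.9 0 0 0 0;0 0 0 0 0 0;0 0 0 0 0 0"
}}

```text
time: 13.18
eef_pos: [0.4768, -0.0076, 0.1963]
tcp_rot: [0.998, 0.068, -0.001, -0.0]
contact_force: [-0.8, -0.3, 0.1]
opening: 0.999
finger_force: 0.0
```

```bash
cat > wl.py <<'E'
from h import *
import sys
P=np.array([float(v) for v in sys.argv[1:4]])
im,K,R,t=cam("wrist"); g=cv2.cvtColor(im,cv2.COLOR_BGR2GRAY)
r=K[0,0]*.026/(R@P+t)[2]; print("pred",proj(P,K,R,t).round(1),r)
c=cv2.HoughCircles(g,cv2.HOUGH_GRADIENT,1,60,param1=120,param2=20,minRadius=int(r*.88),maxRadius=int(r*1.12))
for q in ([] if c is None else c[0]): print(q,onz(q[:2],P[2],K,R,t).round(4))
print(get_state()["eef_pos"])
E
python3 wl.py .4785 -.008 .122
```

```text
pred [256.9 206.2] 34.17283760970311
[259.5 202.5  34.1] [ 0.4817 -0.0096  0.122 ]
[131.5 199.5  37.4] [0.471  0.0864 0.122 ]
[377.5 247.5  34.1] [ 0.4564 -0.1086  0.122 ]
[ 0.47684814 -0.0077712   0.19646012]
```

Request:
{"fn": "jog_arm", "kwargs": {
  "deltas": "0.15 -0.05 -0.9 0 0 0;0 0 -0.9 0 0 0;0 0 -0.9 0 0 0;0 0 -0.9 0 0 0;0 0 -0.9 0 0 0;0 0 -0.5 0 0 0;0 0 -0.3 0 0 0;0 0 0 0 0 0"
}}

```text
time: 14.22
eef_pos: [0.4801, -0.0084, 0.0907]
tcp_rot: [0.998, 0.068, -0.0, -0.0]
contact_force: [-0.1, -0.3, -0.3]
opening: 1.002
finger_force: 0.0
```

Request:
{"fn": "jog_arm", "kwargs": {
  "deltas": "0 0 0 0 0 0;0 0 0 0 0 0;0 0 0 0 0 0;0 0 0 0 0 0;0 0 0 0 0 0;0 0 0 0 0 0",
  "gripper": 0
}}

```text
time: 14.98
eef_pos: [0.4807, -0.0085, 0.0917]
tcp_rot: [0.998, 0.068, 0.0, 0.0]
contact_force: [-2.7, -1.3, 5.7]
opening: 0.602
finger_force: 41.6
```

Request:
{"fn": "jog_arm", "kwargs": {
  "deltas": "0 0 0.4 0 0 0;0 0 0.4 0 0 0;0 0 0.4 0 0 0;0 0 0.4 0 0 0;0 0 0.4 0 0 0;0 0 0 0 0 0;0 0 0 0 0 0"
}}

```text
time: 15.85
eef_pos: [0.4799, -0.0083, 0.1306]
tcp_rot: [0.998, 0.068, -0.0, -0.0]
contact_force: [1.0, 0.1, -6.3]
opening: 0.596
finger_force: 43.9
```

B reads about 6.3 N, which is heavy. Drawing it off and standing it on the bench.

Request:
{"fn": "jog_arm", "kwargs": {
  "deltas": "-0.35 -0.048 0 0 0 0;-0.4 -0.055 0 0 0 0;-0.4 -0.055 0 0 0 0;-0.4 -0.055 0 0 0 0;-0.4 -0.055 0 0 0 0;-0.2 -0.027 0 0 0 0;0 0 0 0 0 0;0 0 0 0 0 0",
  "squeeze": 60
}}

```text
time: 16.85
eef_pos: [0.4375, -0.0143, 0.1311]
tcp_rot: [0.998, 0.068, 0.0, 0.0]
contact_force: [0.4, -0.5, -6.7]
opening: 0.595
finger_force: 63.4
```

```bash
cat > f.py <<'E'
from h import *
F=[]
for i in range(8): 
    cam("top"); F.append(get_state()["contact_force"])
print(np.mean(F,0),np.std(F,0),get_state()["eef_pos"])
E
python3 f.py
```

```text
[-0.29120603  0.12251159 -6.22648661] [0.49566967 0.1726411  0.4923338 ] [ 0.43726656 -0.01421581  0.13086479]
```

Request:
{"fn": "jog_arm", "kwargs": {
  "deltas": "0 0 -0.5 0 0 0;0 0 -0.5 0 0 0;0 0 -0.5 0 0 0;0 0 -0.5 0 0 0;0 0 -0.5 0 0 0;0 0 -0.4 0 0 0;0 0 -0.25 0 0 0;0 0 -0.1 0 0 0;0 0 -0.1 0 0 0;0 0 0 0 0 0"
}}

```text
time: 18.5
eef_pos: [0.4373, -0.0142, 0.064]
tcp_rot: [0.998, 0.068, 0.0, 0.0]
contact_force: [-0.1, -0.5, -6.6]
opening: 0.598
finger_force: 63.6
```

Request:
{"fn": "jog_arm", "kwargs": {
  "deltas": "0 0 -0.06 0 0 0;0 0 -0.06 0 0 0;0 0 0 0 0 0"
}}

```text
time: 18.88
eef_pos: [0.4376, -0.0143, 0.0622]
tcp_rot: [0.998, 0.068, 0.0, 0.0]
contact_force: [-1.6, 0.2, -1.6]
opening: 0.599
finger_force: 64.6
```

Request:
{"fn": "jog_arm", "kwargs": {
  "deltas": "0 0 -0.04 0 0 0;0 0 0 0 0 0"
}}

```text
time: 19.12
eef_pos: [0.4377, -0.0143, 0.0621]
tcp_rot: [0.998, 0.068, -0.0, -0.0]
contact_force: [-5.0, 1.4, 6.6]
opening: 0.592
finger_force: 65.0
```

Request:
{"fn": "jog_arm", "kwargs": {
  "deltas": "0 0 0 0 0 0;0 0 0 0 0 0;0 0 0 0 0 0;0 0 0 0 0 0;0 0 0 0 0 0;0 0 0.3 0 0 0;0 0 0.6 0 0 0;0 0 0.9 0 0 0;0 0 0.9 0 0 0;0 0 0.9 0 0 0;0 0 0.9 0 0 0;0 0 0.9 0 0 0;0 0 0.9 0 0 0;0 0 0 0 0 0",
  "gripper": 1
}}

```text
time: 20.88
eef_pos: [0.4384, -0.0145, 0.1891]
tcp_rot: [0.998, 0.068, 0.002, 0.001]
contact_force: [-0.9, 0.3, -0.1]
opening: 1.001
finger_force: 0.0
```

```bash
python3 wl.py .4375 -.0143 .092
```

```text
pred [255.5 199.6] 30.886507906127086
[387.5 215.5  30.1] [ 0.4384 -0.1287  0.092 ]
[258.5 199.5  29. ] [ 0.4379 -0.0168  0.092 ]
[110.5 161.5  30.1] [0.454  0.1056 0.092 ]
[ 0.43765518 -0.01432753  0.18776189]
```

Request:
{"fn": "jog_arm", "kwargs": {
  "deltas": "0.3 0.9 0.1 0 0 0;0.3 0.9 0.1 0 0 0;0.3 0.9 0.1 0 0 0;0.3 0.9 0.1 0 0 0;0.3 0.9 0 0 0 0;0 0.7 0 0 0 0;0 0 0 0 0 0;0 0 0 0 0 0"
}}

```text
time: 21.92
eef_pos: [0.4669, 0.0895, 0.1944]
tcp_rot: [0.998, 0.068, -0.0, 0.0]
contact_force: [0.1, -0.1, -0.4]
opening: 0.999
finger_force: 0.0
```

```bash
python3 wl.py .467 .090 .122
```

```text
pred [255.4 209. ] 34.38820448382916
[255.5 208.5  34. ] [0.4674 0.09   0.122 ]
[473.5 253.5  36.3] [ 0.4527 -0.0881  0.122 ]
[359.5 231.5  30.8] [0.4593 0.0072 0.122 ]
[0.46700688 0.0893784  0.19451119]
```

B stands upright and C is dead centre under the gripper. Descending on C, gripping and lifting.

Request:
{"fn": "jog_arm", "kwargs": {
  "deltas": "0 0 -0.9 0 0 0;0 0 -0.9 0 0 0;0 0 -0.9 0 0 0;0 0 -0.9 0 0 0;0 0 -0.9 0 0 0;0 0 -0.4 0 0 0;0 0 -0.3 0 0 0;0 0 0 0 0 0",
  "squeeze": 40
}}

```text
time: 22.98
eef_pos: [0.4671, 0.0897, 0.0905]
tcp_rot: [0.998, 0.068, -0.0, -0.0]
contact_force: [-0.1, 0.0, 0.2]
opening: 0.999
finger_force: 0.0
```

Request:
{"fn": "jog_arm", "kwargs": {
  "deltas": "0 0 0 0 0 0;0 0 0 0 0 0;0 0 0 0 0 0;0 0 0 0 0 0;0 0 0 0 0 0;0 0 0 0 0 0",
  "gripper": 0
}}

```text
time: 23.72
eef_pos: [0.4676, 0.0899, 0.0915]
tcp_rot: [0.998, 0.068, 0.0, -0.0]
contact_force: [-1.6, 1.3, 5.4]
opening: 0.6
finger_force: 41.3
```

Request:
{"fn": "jog_arm", "kwargs": {
  "deltas": "0 0 0.4 0 0 0;0 0 0.4 0 0 0;0 0 0.4 0 0 0;0 0 0.4 0 0 0;0 0 0.4 0 0 0;0 0 0 0 0 0;0 0 0 0 0 0"
}}

```text
time: 24.6
eef_pos: [0.467, 0.0898, 0.1305]
tcp_rot: [0.998, 0.068, -0.0, 0.0]
contact_force: [0.4, 0.6, -2.6]
opening: 0.6
finger_force: 42.8
```

Request:
{"fn": "jog_arm", "kwargs": {
  "deltas": "-0.3 -0.04 0 0 0 0;-0.4 -0.055 0 0 0 0;-0.4 -0.055 0 0 0 0;-0.4 0.2 0 0 0 0;-0.3 0.3 0 0 0 0;-0.1 0.1 0 0 0 0;0 0 0 0 0 0;0 0 0 0 0 0"
}}

```text
time: 25.6
eef_pos: [0.4295, 0.0988, 0.1308]
tcp_rot: [0.998, 0.068, 0.0, 0.0]
contact_force: [-0.2, -0.3, -3.1]
opening: 0.601
finger_force: 42.8
```

```bash
python3 f.py
```

```text
[ 0.11083485 -0.21769383 -2.76670231] [0.46838351 0.64147315 0.62266629] [0.4292665  0.09869256 0.13069066]
```

Request:
{"fn": "jog_arm", "kwargs": {
  "deltas": "0 0 -0.5 0 0 0;0 0 -0.5 0 0 0;0 0 -0.5 0 0 0;0 0 -0.5 0 0 0;0 0 -0.5 0 0 0;0 0 -0.4 0 0 0;0 0 -0.25 0 0 0;0 0 -0.1 0 0 0;0 0 -0.1 0 0 0;0 0 -0.06 0 0 0;0 0 -0.04 0 0 0;0 0 0 0 0 0"
}}

```text
time: 27.5
eef_pos: [0.4293, 0.0988, 0.0618]
tcp_rot: [0.998, 0.068, 0.0, -0.0]
contact_force: [0.1, -0.4, -1.9]
opening: 0.6
finger_force: 42.8
```

Request:
{"fn": "jog_arm", "kwargs": {
  "deltas": "0 0 -0.05 0 0 0;0 0 0 0 0 0"
}}

```text
time: 27.75
eef_pos: [0.4295, 0.0988, 0.0616]
tcp_rot: [0.998, 0.068, -0.0, 0.0]
contact_force: [-3.1, 0.2, 6.1]
opening: 0.604
finger_force: 43.6
```

Request:
{"fn": "jog_arm", "kwargs": {
  "deltas": "0 0 0 0 0 0;0 0 0 0 0 0;0 0 0 0 0 0;0 0 0 0 0 0;0 0 0 0 0 0;0 0 0.3 0 0 0;0 0 0.6 0 0 0;0 0 0.9 0 0 0;0 0 0.9 0 0 0;0 0 0.9 0 0 0;0 0 0.9 0 0 0;0 0 0.9 0 0 0;0 0 0.9 0 0 0;0 0 0 0 0 0",
  "gripper": 1
}}

```text
time: 29.5
eef_pos: [0.4305, 0.0988, 0.1892]
tcp_rot: [0.998, 0.068, 0.003, 0.0]
contact_force: [0.2, 0.4, -0.4]
opening: 1.0
finger_force: 0.0
```

```bash
python3 wl.py .4294 .0988 .092
```

```text
pred [255.9 199.8] 30.876166793242145
[386.5 204.5  32.3] [ 0.4402 -0.0115  0.092 ]
[256.5 200.5  30. ] [0.4288 0.0982 0.092 ]
[105.5 231.5  27.9] [0.3823 0.225  0.092 ]
[498.5 220.5  27.5] [ 0.439  -0.1116  0.092 ]
[0.42969278 0.09877807 0.18778773]
```

Request:
{"fn": "jog_arm", "kwargs": {
  "deltas": "0.07 -0.95 0 0 0 0;0.07 -0.95 0 0 0 0;0.07 -0.95 0 0 0 0;0.07 -0.95 0 0 0 0;0.07 -0.95 0 0 0 0;0.07 -0.9 0 0 0 0;0 0 0 0 0 0;0 0 0 0 0 0"
}}

```text
time: 30.55
eef_pos: [0.4372, -0.0138, 0.1861]
tcp_rot: [0.998, 0.068, -0.001, -0.0]
contact_force: [-0.6, 0.4, 0.3]
opening: 1.001
finger_force: 0.0
```

```bash
python3 wl.py .4377 -.0143 .092
```

```text
pred [256.9 198.7] 31.340893047515337
[392.5 211.5  34.4] [ 0.4419 -0.1291  0.092 ]
[123.5 189.5  32.2] [0.4307 0.0952 0.092 ]
[258.5 200.5  28.9] [ 0.4363 -0.0158  0.092 ]
[ 0.43728769 -0.01362915  0.18625564]
```

Request:
{"fn": "jog_arm", "kwargs": {
  "deltas": "0 0 -0.9 0 0 0;0 0 -0.9 0 0 0;0 0 -0.9 0 0 0;0 0 -0.9 0 0 0;0 0 -0.9 0 0 0;0 0 -0.9 0 0 0;0 0 -0.5 0 0 0;0 0 -0.3 0 0 0;0 0 0 0 0 0",
  "squeeze": 60
}}

```text
time: 31.72
eef_pos: [0.4376, -0.0141, 0.0627]
tcp_rot: [0.998, 0.068, -0.0, -0.0]
contact_force: [0.0, 0.1, -0.1]
opening: 1.005
finger_force: 0.0
```

Request:
{"fn": "jog_arm", "kwargs": {
  "deltas": "0 0 0 0 0 0;0 0 0 0 0 0;0 0 0 0 0 0;0 0 0 0 0 0;0 0 0 0 0 0;0 0 0 0 0 0",
  "gripper": 0
}}

```text
time: 32.48
eef_pos: [0.4383, -0.0143, 0.0636]
tcp_rot: [0.998, 0.068, 0.001, 0.0]
contact_force: [0.3, 1.3, 6.2]
opening: 0.597
finger_force: 63.3
```

Request:
{"fn": "jog_arm", "kwargs": {
  "deltas": "0 0 0.3 0 0 0;0 0 0.5 0 0 0;0 0 0.7 0 0 0;0 0 0.7 0 0 0;0 0 0.7 0 0 0;0 0 0.7 0 0 0;0 0 0.7 0 0 0;0 0 0.7 0 0 0;0 0 0.7 0 0 0;0 0 0.7 0 0 0;0 0 0.7 0 0 0;0 0 0.7 0 0 0;0 0 0.7 0 0 0;0 0 0.6 0 0 0;0 0 0.4 0 0 0;0 0 0.2 0 0 0;0 0 0 0 0 0;0 0 0 0 0 0;0 0 0 0 0 0;0 0 0 0 0 0"
}}

```text
time: 34.98
eef_pos: [0.4375, -0.0142, 0.2564]
tcp_rot: [0.998, 0.068, -0.0, -0.0]
contact_force: [-0.4, 0.3, -6.8]
opening: 0.59
finger_force: 63.5
```

Run:
```python
from h import *
im,K,R,t=cam("scene"); cv2.imwrite("pics/s9.png",cv2.resize(im[90:310,150:400],None,fx=2.4,fy=2.4,interpolation=cv2.INTER_CUBIC))
s=get_state();print(s["contact_force"],s["eef_pos"],s["dq"],s["time"])
```

```text
[ 0.43098421  0.4227063  -6.30832102] [ 0.43756592 -0.0142109   0.25651842] [-0.00035263 -0.00087404 -0.00166838 -0.00095537  0.00070253  0.00013496] 35.025
```

View pics/s9.png

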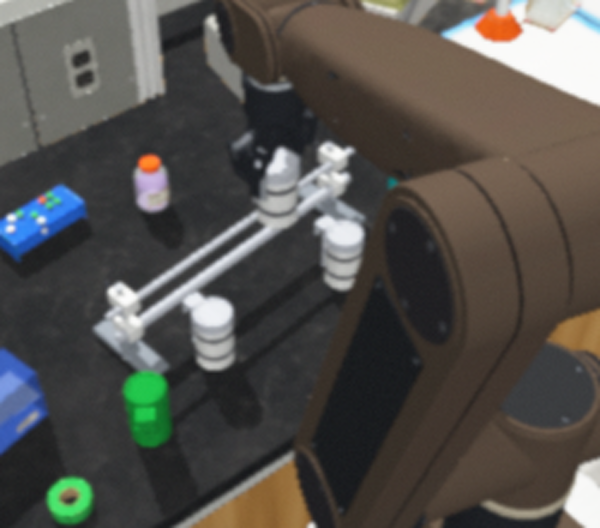

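The picture shows both light canisters upright and free on the bench at (213,333) and (342,255). The heavy one is held upright at about (279,190), with its underside roughly 19 cm up. Handing in.

```bash
python3 -c "
from plant import ctrl
print(ctrl.sign_off())"
```

```text
the job is handed in; nothing more can be done
None
```

I handed in with the heaviest canister (the middle one, about 6.3 N) gripped upright and still, its underside about 19 cm above the bench. The other two (about 2.0 N and 2.8 N) stand upright and free on the bench; all three were weighed and stood in turn, in about 35 s of the 72 s allowed.

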